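# Tip a domino out of its rocker tray and lay it at the end of the row

### The arm

A 6-joint arm with a two-finger parallel gripper is mounted at the origin on the work surface. World frame = base frame: x ahead of the robot, y to its left, z up, the work surface at z = 0. Lengths are in m, angles in rad, forces in N, time in s.
With the tool pointing down it reaches from about 0.35 to 0.975 m from the base axis. Payload 4.9 kg.
Tool frame: the origin (TCP) lies at the very end of the fingers, on their centre line; the grasp point (between the pads) lies 19 mm behind it; z points along the fingers, y is the line along which they close (so a half turn about z gives the same grasp; the last joint's range is limited). The gripper opens to 85 mm and grips with 20 to 120 N. Pads are 22 mm wide; open, the fingers measure 114 mm over their backs; the gripper's body (76 mm by 85 mm) begins 54 mm behind the grasp point. The pads swing forward as they close: fully open they stand 13 mm farther back than shut.
Start: joints at [-1.299, 0.053, 1.613, -0, 1.476, -0.119], TCP at [0.238, -0.578, 0.231] pointing down, gripper open.
Joint ranges: [-3.01, 3.01], [-1.01, 2.22], [0.06, 2.58], [-1.02, 4.17], [0.09, 2.62], [-3.14, 3.14]. Speed limits (rad/s): [2.57, 2.57, 3.14, 3.14, 3.14, 3.14].

### API

Orientations are given as a rotation vector (axis times angle).
In Python, from station import ctrl, imaging gives the robot as it stands.
- The arm moves only by the tool play_rows, never from a script. Its argument "series" is a list of rows, each a list of 3 entries, a list of its own where there are three numbers: the opening, from 0 (shut) to 1 (fully open), then the shift along the tool's x, y, z each as a share of 0.05 m, from -1 to 1, then the turn, a rotation vector about the tool's x, y, z each as a share of 8 degrees, from -1 to 1. In form: [[grip, [dx, dy, dz], [ax, ay, az]], ...]. A call has 1 to 8 rows; each row shifts and turns the commanded pose from where the row before left it, along the tool's axes as they then stand; what a row does not reach is not made up. A row lasts 1/8 s, in which the tool goes at most 62.5 mm and 10.7 degrees, less where a joint would pass 70% of its speed; a pose out of reach is approached as far as the arm can. A call with a number of a shift or a turn outside -1 to 1 is refused whole. A call with a gripper value outside its range is refused whole. The fingers move at their own pace and stop on an object; "force" is the grip in N (left out, the last holds). Time passes only in rows, so rows that do not move let the fingers close. It gives the time, the measured TCP pose, the force, the opening and the grip force at its end, in the units of the state.
- ctrl.get_obs(): the state, without advancing time (a new reading comes with each control period).
- imaging.get_image(name): name is "side" or "top" or "wrist"; returns a dict with "color" (420x560x3 uint8, blue, green, red), "fx", "fy", "cx", "cy" (pixels), "D" ([k1, k2, p1, p2, k3] as OpenCV has them; the pictures are not rectified), "extrinsics" (4x4, takes a point from world to camera coordinates); the wrist camera has in their place "hand_eye" (4x4, takes a point from camera to tool coordinates, whose origin is the TCP and whose axes are the flange's). Camera axes: x right, y down, z forward; pixel columns grow to the right and rows downward; lengths in m; the calibration is good to about 2 mm. A picture is of the moment at which its call begins: read the wrist's pose just before it. There is no depth.
- ctrl.finish_job(): hands the job in; it is judged then, once.
The state is a dict: "t": time; "q": joint angles; "dq": joint speeds; "effort": joint torques, N m; "tool_pos": TCP position; "tool_rot": TCP orientation; "contact_force": force on the tool from outside, world axes, zero at the start; "wrist_torque": the same for the moment, N m; "opening": finger opening in m; "grip_force": force on a finger pad.
Only numpy, scipy, OpenCV 4.12 (cv2) and the standard library are available. Lean on these libraries where they do the work, as an engineer would, in place of code of your own. Each camera call takes 0.05 s, during which the arm holds its last target. There are 200 camera calls.

### The job

Take the large wooden domino out of its pocket in the wooden tray: it lies flush with no room for fingers, so press down its end next to the lower wall until it tips right up, then pinch the raised end. Lay it face up and flat in the empty outlined place on the grey mat, squarely along the outline, and let go. Leave the other tiles and the round counter where they are.

Things in the scene. Friction and masses are not known exactly. Their poses are not given: they have to be found in the camera images.
- tile_center (a point): Centre (half-way up) of the loose domino tile: plain light wood, 42 mm along its x, 84 mm along its y, 16 mm thick along its z, about 45 g, dark pips on its +z face (4 on the +y half, 2 on the -y half). At the start it lies flat in a tray pocket, face up, its axes parallel to the tray's.
- tray: Fixed chunky wooden tray, 135 mm (x) by 116 mm (y), 40 mm high; origin at its underside on the table, z up. Two equal pockets run along y, centred at x = +30 mm (holds the domino) and x = -30 mm (holds a small round counter). The end wall at -y is low, 32 mm high; all other walls are 40 mm high, level with the top of the lying domino. Walls are 13 to 15 mm thick.
- pocket (a point): Centre of the domino's seat in its pocket, under the lying domino's centre, 24 mm above the table; axes as the tray's. The pocket is 45 mm wide (x), from y = -46 to +43.5 mm from here. Its floor is a shelf at this level for y > -1.6 mm, and a well 18 mm deeper for y < -1.6 mm, so the domino's -y half overhangs the well, with a 4 mm gap to the low wall.
- tile_press (a point): Where to press: on the domino's top face, 10 mm from its -y end (moves with the domino). The press takes under 1 N; the domino rocks on the shelf's edge until its -y end meets the well's floor, tilted about 26 degrees. Then it stays tipped by itself; half tipped, it falls back.
- tile_raise (a point): On the domino's underside at the middle of its +y end (moves with it). Once tipped, it stands about 44 mm above the table, clear of the 40 mm walls, and the top edge of this end about 58 mm: the end can be pinched across the 42 mm width.
- place (a point): Centre of the empty outlined place on the top face of the mat, 3 mm above the table. The thin white outline (flat, drawn) is 54 mm (x) by 96 mm (y); the domino's long side goes along y, either way round. z is up.
- mat: Fixed grey felt mat, 120 mm (x) by 260 mm (y), 3 mm thick, origin at its underside. The row runs along its y: a lengthwise tile centred at y = -83 mm, a crosswise tile centred at y = -12 mm, then the empty outlined place centred at y = +68 mm.
- row_tile: Loose domino of the same size lying lengthwise on the mat (origin at the centre of its underside). Leave it.
- cross_tile: Loose domino of the same size lying crosswise on the mat, next to the empty place (origin at the centre of its underside). Leave it.
- counter: Loose round wooden counter, 30 mm across, 10 mm high, lying on the shelf of the tray's other pocket (origin at its underside). Leave it.
Mind the look-alikes: they are no part of the job. What is shaped like the part that bears tile_center but green or turquoise is not meant. Leave any green look-alike of the tray alone.

How it is judged:
By the outcome, as a careful person would: the job done as asked, in the order asked, and still so for the second after the job is handed in, with the robot touching nothing.
It also fails if it takes over 51 s, if anything falls off the work surface, if the arm or the gripper's body presses on something with over 40 N, if the wrist force passes 120 N, or if a joint passes its speed limit or range.

## Working session

There is one attempt and no reset: what is moved stays moved. The work goes in short steps, Python scripts to look and compute and a tool call to move; the robot and the scene stay as the last step left them, time stands still between calls to the robot, and variables do not carry over. Pictures are saved under pics/ and viewed, at most 10 in all, crops included, and the job is handed in when it is done.

Besides the shell and the picture viewer there is one more tool, called after "Call:" as name(argument=value, ...), one argument or row to a line, values as JSON. play_rows: Moves the arm, as the interface text tells. Shift numbers are shares of 0.05 m and turn numbers shares of 8 degrees, none past 1 either way. Its arguments: {"type":"object","properties":{"series":{"type":"array"},"force":{"type":"number"}},"required":["series"]}

```bash
mkdir -p pics; ls; python3 - <<'E'
from station import ctrl, imaging
import cv2,numpy as np
o=ctrl.get_obs();print({k:np.round(v,3) for k,v in o.items()})
a=imaging.get_image("top");b=imaging.get_image("side")
for n,i in(("top",a),("side",b)):
    cv2.imwrite(f"pics/{n}0.png",i["color"]);print(n,i["fx"],i["cx"],i["cy"],i["D"],np.round(i["extrinsics"],3).tolist())
E
```

```text
pics
{'t': np.float64(0.0), 'q': array([-1.299,  0.053,  1.614, -0.   ,  1.476, -0.119]), 'dq': array([-0.001,  0.   , -0.   ,  0.001,  0.   ,  0.001]), 'effort': array([-0.0000e+00, -3.9368e+01, -3.7017e+01, -0.0000e+00,  7.0000e-03,
       -0.0000e+00]), 'tool_pos': array([ 0.238, -0.577,  0.23 ]), 'tool_rot': array([-3.08, -0.61,  0.  ]), 'contact_force': array([ 0.189, -0.953,  0.017]), 'wrist_torque': array([-0.022, -0.059,  0.013]), 'grip_force': np.float64(0.0), 'opening': np.float64(0.085)}
top 507.3732529313487 279.5262805645991 205.64544176799993 [0.05828398 0.         0.         0.         0.        ] [[-0.02, -1.0, -0.001, -0.032], [-0.998, 0.02, -0.065, 0.609], [0.065, -0.001, -0.998, 1.158], [0.0, 0.0, 0.0, 1.0]]
side 461.47049926325906 277.11332771383053 219.68492244563214 [-0.16093091  0.          0.          0.          0.        ] [[-0.998, -0.058, 0.005, 0.611], [-0.036, 0.539, -0.842, 0.122], [0.047, -0.841, -0.54, 1.137], [0.0, 0.0, 0.0, 1.0]]
```

View pics/top0.png

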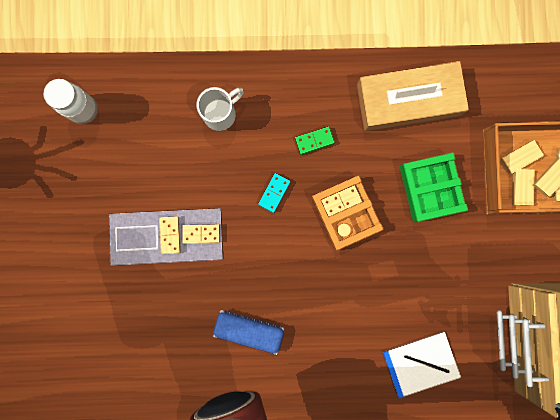

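View pics/side0.png

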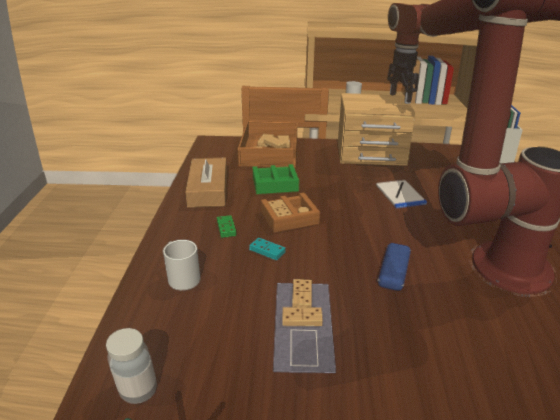

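The top view shows the tray at about (347,213) with the domino at (342,200), and the mat's empty outline at about (136,238). The look-alikes are green and turquoise. Next I measure these and enlarge the tray.

```bash
cat > h.py <<'E'
import numpy as np,cv2
from station import ctrl, imaging
from scipy.spatial.transform import Rotation as R
def cam(name):
    o=ctrl.get_obs(); i=imaging.get_image(name)
    K=np.array([[i["fx"],0,i["cx"]],[0,i["fy"],i["cy"]],[0,0,1]])
    if name=="wrist":
        T=np.eye(4);T[:3,:3]=R.from_rotvec(o["tool_rot"]).as_matrix();T[:3,3]=o["tool_pos"]
        M=T@np.array(i["hand_eye"])
    else: M=np.linalg.inv(i["extrinsics"])
    return i["color"],K,np.array(i["D"]),M
def ray(c,px,z):
    _,K,D,M=c
    u=cv2.undistortPoints(np.array(px,float).reshape(-1,1,2),K,D).reshape(-1,2)
    d=np.c_[u,np.ones(len(u))]@M[:3,:3].T
    return M[:3,3]+d*((z-M[2,3])/d[:,2])[:,None]
def proj(c,P):
    _,K,D,M=c;W=np.linalg.inv(M)
    return cv2.projectPoints(np.array(P,float).reshape(-1,1,3),cv2.Rodrigues(W[:3,:3])[0],W[:3,3],K,D)[0].reshape(-1,2)
def rect(c,mask,z):
    "min-area rect of largest blob, in world on plane z: centre, sizes, angle of long side (deg)"
    k=max(cv2.findContours(mask,0,1)[0],key=cv2.contourArea)
    w=ray(c,k,z)[:,:2]; b=cv2.boxPoints(cv2.minAreaRect((w*1000).astype(np.float32)))
    e=[b[1]-b[0],b[2]-b[1]];e.sort(key=np.linalg.norm)
    return b.mean(0),np.linalg.norm(e[0]),np.linalg.norm(e[1]),np.degrees(np.arctan2(e[1][1],e[1][0]))%180
E
python3 - <<'E'
from h import *
c=cam("top");im=c[0]
hsv=cv2.cvtColor(im,cv2.COLOR_BGR2HSV)
for p in [(342,200),(318,205),(330,212),(375,240),(140,225),(136,240),(300,260)]: print(p,hsv[p[1],p[0]])
cv2.imwrite("pics/t1.png",cv2.resize(im[170:255,305:390],None,fx=6,fy=6,interpolation=cv2.INTER_CUBIC))
m=np.zeros(im.shape[:2],np.uint8);m[160:270,300:395]=1
tm=((hsv[...,2]>125)&(hsv[...,0]<25)).astype(np.uint8)*m
tm=cv2.morphologyEx(tm,cv2.MORPH_CLOSE,np.ones((5,5)))
print("tray",rect(c,tm,.04))
m[:]=0;m[200:275,100:230]=1
mm=((hsv[...,1]<90)&(hsv[...,2]>90)).astype(np.uint8)*m
print("mat",rect(c,cv2.morphologyEx(mm,cv2.MORPH_CLOSE,np.ones((5,5))),.003))
g=(im.min(2)>185).astype(np.uint8)*m; g[:,160:]=0
print("outline",rect(c,cv2.morphologyEx(g,cv2.MORPH_CLOSE,np.ones((3,3))),.003),g.sum())
E
```

```text
(342, 200) [ 29  89 255]
(318, 205) [ 17 171 251]
(330, 212) [ 21 135 252]
(375, 240) [  9 187 131]
(140, 225) [144  23 177]
(136, 240) [143  14 161]
(300, 260) [ 10 184 112]
tray (array([ 584.5736 , -197.74942], dtype=float32), np.float32(214.72038), np.float32(248.62172), np.float32(178.69235))
mat (array([542.98303, 223.69006], dtype=float32), np.float32(121.01423), np.float32(259.8191), np.float32(91.68727))
outline (array([541.3341 , 291.60892], dtype=float32), np.float32(57.17279), np.float32(97.93513), np.float32(91.638504)) 289
```

View pics/t1.png

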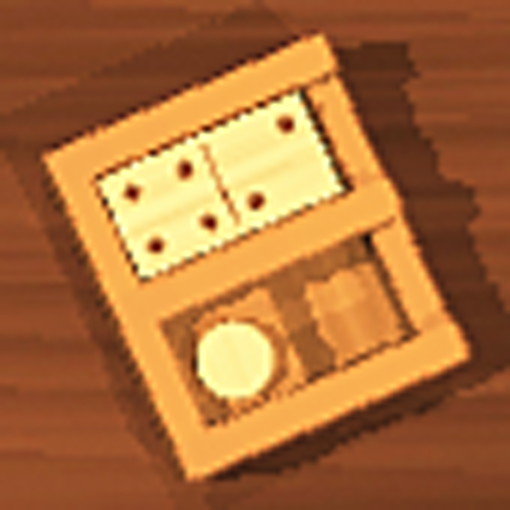

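The crop shows the domino's 4-pip half to the left (tray +y). The 2-pip half sits next to the low wall on the right, and the counter is in the lower pocket. The domino's corners in the crop are about (97,177), (300,92), (350,188) and (143,280).

```bash
python3 - <<'E'
from h import *
c=cam("top");im=c[0]
p=np.array([(97,177),(300,92),(350,188),(143,280)])/6+[305,170]
w=ray(c,p,.04)*1000;print(w.round(1),w.mean(0).round(1))
for a in range(4):
  d=w[(a+1)%4]-w[a];print(np.linalg.norm(d).round(1),np.degrees(np.arctan2(d[1],d[0])).round(1))
t=ray(c,np.array([(45,157),(322,35),(468,352),(195,480)])/6+[305,170],.04)*1000
print("tray",t.round(1),t.mean(0))
for a in range(4):
  d=t[(a+1)%4]-t[a];print(np.linalg.norm(d).round(1),np.degrees(np.arctan2(d[1],d[0])).round(1))
E
```

```text
[[ 619.3 -139.5   40. ]
 [ 650.1 -217.4   40. ]
 [ 613.1 -235.3   40. ]
 [ 579.7 -155.9   40. ]] [ 615.6 -187.    40. ]
83.9 -68.4
41.1 -154.2
86.1 112.8
42.8 22.6
tray [[ 627.3 -119.9   40. ]
 [ 671.8 -226.4   40. ]
 [ 550.1 -277.8   40. ]
 [ 503.8 -173.5   40. ]] [ 588.24560935 -199.39199202   40.        ]
115.4 -67.3
132.1 -157.1
114.1 113.9
134.6 23.5
```

Call:
play_rows(
  series=[
    [0,[0,0,0],[0,0,-1]],
    [0,[0,0,0],[0,0,-1]],
    [0,[0,0,0],[0,0,-1]],
    [0,[0,0,0],[0,0,-1]],
    [0,[0,0,0],[0,0,-1]],
    [0,[0,0,0],[0,0,-1]],
    [0,[0,0,0],[0,0,-1]],
    [0,[0,0,0],[0,0,-1]],
  ],
)

```text
t: 1.2
tool_pos: [0.238, -0.5777, 0.2309]
tool_rot: [-2.285, -2.155, -0.0]
contact_force: [-0.1, -0.3, 0.3]
opening: 0.0002
grip_force: 0.0
```

Call:
play_rows(
  series=[
    [0,[0,0.5,-0.2],[0,0,-1]],
    [0,[0,0.5,0],[0,0,-1]],
    [0,[0,0.5,0],[0,0,-1]],
    [0,[0.2,0.9,0],[0,0,-0.33]],
    [0,[0.5,0.85,0],[0,0,0]],
    [0,[0.5,0.85,0],[0,0,0]],
    [0,[0.5,0.85,0],[0,0,0]],
    [0,[0.5,0.85,0],[0,0,0]],
  ],
)

```text
t: 2.2
tool_pos: [0.4691, -0.3871, 0.2411]
tool_rot: [-1.733, -2.62, -0.0]
contact_force: [0.8, 0.5, 0.4]
opening: 0.0
grip_force: 0.0
```

Call:
play_rows(
  series=[
    [0,[0.3,0.85,0],[0,0,0]],
    [0,[0.3,0.85,0],[0,0,0]],
    [0,[0.3,0.85,0],[0,0,0]],
    [0,[0,0.4,0.5],[0,0,0]],
    [0,[0,0,0],[0,0,0]],
  ],
)

```text
t: 2.82
tool_pos: [0.586, -0.2877, 0.2132]
tool_rot: [-1.727, -2.617, 0.0]
contact_force: [-0.6, -0.0, -0.2]
opening: 0.0
grip_force: 0.0
```

```bash
cat > w.py <<'E'
import sys
from h import *
c=cam("wrist");cv2.imwrite(f"pics/{sys.argv[1]}.png",c[0])
o=ctrl.get_obs();r=R.from_rotvec(o["tool_rot"]).as_matrix()
print(o["t"],o["tool_pos"].round(4),"x",r[:,0].round(3),"y",r[:,1].round(3))
np.savez("c.npz",K=c[1],D=c[2],M=c[3])
E
python3 w.py w1
```

```text
2.875 [ 0.5859 -0.2888  0.2147] x [-0.392  0.92   0.003] y [ 0.92   0.392 -0.002]
```

View pics/w1.png

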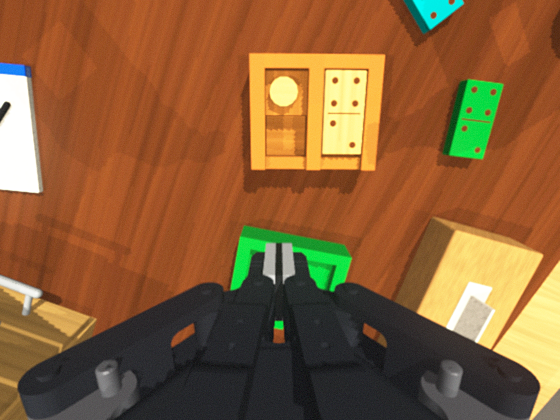

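The wrist view shows the tray square to the camera. The domino's corners are about (325,69), (367,69), (363,156) and (322,154), and the low wall is at the bottom near row 163.

```bash
python3 - <<'E'
from h import *
z=np.load("c.npz");im=cv2.imread("pics/w1.png");c=(im,z["K"],z["D"],z["M"])
hsv=cv2.cvtColor(im,cv2.COLOR_BGR2HSV)
m=((hsv[...,2]>170)&(hsv[...,1]<140)&(hsv[...,0]>12)&(hsv[...,0]<40)).astype(np.uint8);q=np.zeros_like(m);q[55:165,312:375]=1
m=cv2.morphologyEx(m*q,cv2.MORPH_OPEN,np.ones((3,3)));m=cv2.morphologyEx(m,cv2.MORPH_CLOSE,np.ones((9,9)))
r=rect(c,m,.04);print(r,m.sum())
w=ray(c,[(325,69),(367,69),(363,156),(322,154)],.04)*1000;print(w.mean(0))
p=ray(c,[(249,54),(384,54),(376,171),(251,170)],.04)*1000;print("tray",p.round(1),p.mean(0))
a=np.radians(r[3]);T=r[0]-30*np.array([np.cos(a),np.sin(a)])
o=ctrl.get_obs();d=np.r_[T/1000,.1]-o["tool_pos"];print(T,R.from_rotvec(o["tool_rot"]).as_matrix().T@d*20)
E
```

```text
(array([ 614.42816, -183.84966], dtype=float32), np.float32(41.25075), np.float32(82.94472), np.float32(112.684494)) 3277
[ 615.29198877 -184.02868144   40.        ]
tray [[ 503.  -170.5   40. ]
 [ 626.5 -117.3   40. ]
 [ 674.3 -224.3   40. ]
 [ 547.8 -277.3   40. ]] [ 587.90131071 -197.33574096   40.        ]
[ 625.99786 -211.52893] [1.1013962  1.34866223 2.29429854]
```

Call:
play_rows(
  series=[
    [0,[0.53,0.68,0.2],[0,0,0]],
    [0,[0.52,0.67,0.5],[0,0,0]],
    [0,[0,0,0.8],[0,0,0]],
    [0,[0,0,0.8],[0,0,0]],
    [0,[0,0,0.8],[0,0,0]],
    [0,[0,0,0],[0,0,0]],
    [0,[0,0,0],[0,0,0]],
  ],
)

```text
t: 3.75
tool_pos: [0.629, -0.216, 0.0638]
tool_rot: [1.733, 2.617, 0.001]
contact_force: [-0.1, -0.3, 0.3]
opening: -0.0002
grip_force: 0.0
```

Call:
play_rows(
  series=[
    [0,[0.04,0,0.2],[0,0,0]],
    [0,[0,0,0.2],[0,0,0]],
    [0,[0,0,0.06],[0,0,0]],
    [0,[0,0,0.06],[0,0,0]],
    [0,[0,0,0.04],[0,0,0]],
    [0,[0,0,0],[0,0,0]],
  ],
)

```text
t: 4.5
tool_pos: [0.6273, -0.2128, 0.0332]
tool_rot: [-1.733, -2.62, 0.0]
contact_force: [-0.8, 0.5, -0.3]
opening: 0.0002
grip_force: 0.0
```

Call:
play_rows(
  series=[
    [0,[0,0,0.04],[0,0,0]],
    [0,[0,0,0.04],[0,0,0]],
    [0,[0,0,0],[0,0,0]],
  ],
)

```text
t: 4.88
tool_pos: [0.6282, -0.2135, 0.031]
tool_rot: [1.732, 2.619, 0.0]
contact_force: [-1.4, 0.8, 5.9]
opening: 0.0
grip_force: 2.4
```

It has bottomed out with 5.9 N. Now I lift, open and look.

Call:
play_rows(
  series=[
    [0,[0,0,-0.2],[0,0,0]],
    [0,[0,0,-0.8],[0,0,0]],
    [1,[0,0,-0.9],[0,0,0]],
    [1,[-0.4,0,-0.9],[0,0,0]],
    [1,[-0.4,0,-0.4],[0,0,0]],
    [1,[0,0,0],[0,0,0]],
  ],
)

```text
t: 5.62
tool_pos: [0.6443, -0.2511, 0.1924]
tool_rot: [1.732, 2.615, 0.001]
contact_force: [-0.3, -0.4, -0.5]
opening: 0.0721
grip_force: 0.0
```

```bash
python3 w.py w2
```

```text
5.675 [ 0.6431 -0.2498  0.1898] x [-0.391  0.921 -0.   ] y [0.921 0.391 0.001]
```

View pics/w2.png

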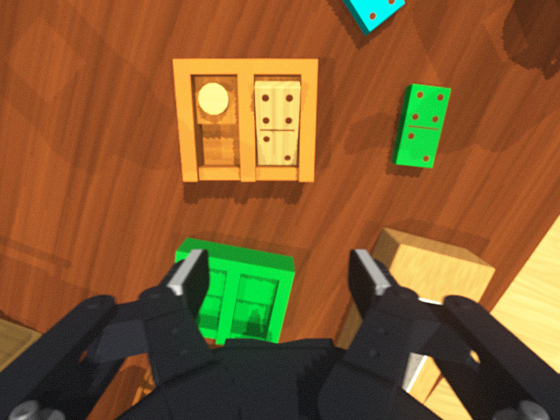

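The domino is tipped: its raised (4-pip) edge runs from (254,81) to (300,82) and is wider than the sunk end at row 163.

```bash
python3 - <<'E'
from h import *
z=np.load("c.npz");c=(0,z["K"],z["D"],z["M"])
w=ray(c,[(254,81),(300,82)],.058)*1000;l=ray(c,[(259,163),(298,164)],.0205)*1000
print(w.round(1),l.round(1),np.linalg.norm(w[0]-w[1]),np.linalg.norm(l[0]-l[1]))
E=w.mean(0)[:2];d=E-l.mean(0)[:2];print(E,np.linalg.norm(d),np.degrees(np.arctan2(d[1],d[0])))
o=ctrl.get_obs();r=R.from_rotvec(o["tool_rot"]).as_matrix()
T=np.r_[E,75]/1000-.007*r[:,0];print(T,r.T@(T-o["tool_pos"])*20)
E
```

```text
[[ 582.  -159.6   58. ]
 [ 619.9 -144.4   58. ]] [[ 612.9 -230.7   20.5]
 [ 652.3 -215.3   20.5]] 40.8689050747867 42.27633081579979
[ 600.92569265 -152.02308433] 77.72492936881667 114.05495405512166
[ 0.60366054 -0.15846673  0.07500316] [ 1.9912448  -0.01370047  2.29516531]
```

Call:
play_rows(
  series=[
    [1,[0.7,0,0.1],[0,0,0]],
    [1,[0.7,0,0.3],[0,0,0]],
    [1,[0.58,0,0.6],[0,0,0]],
    [1,[0,0,0.7],[0,0,0]],
    [1,[0,0,0.6],[0,0,0]],
    [1,[0,0,0],[0,0,0]],
    [1,[0,0,0],[0,0,0]],
  ],
)

```text
t: 6.55
tool_pos: [0.6041, -0.1582, 0.0744]
tool_rot: [-1.733, -2.62, -0.0]
contact_force: [0.1, 0.4, 0.8]
opening: 0.085
grip_force: 0.0
```

Call:
play_rows(
  series=[
    [1,[0,0,0.3],[0,0,0]],
    [1,[0,0,0.3],[0,0,0]],
    [1,[0,0,0.12],[0,0,0]],
    [1,[0,0,0],[0,0,0]],
    [0.4,[0,0,0],[0,0,0]],
    [0.4,[0,0,0],[0,0,0]],
    [0.4,[0,0,0],[0,0,0]],
    [0.4,[0,0,0],[0,0,0]],
  ],
  force=40,
)

```text
t: 7.55
tool_pos: [0.6047, -0.1588, 0.0389]
tool_rot: [1.733, 2.619, 0.0]
contact_force: [0.0, 0.7, 1.3]
opening: 0.041
grip_force: 45.2
```

Call:
play_rows(
  series=[
    [0,[0,0,0],[0,0,0]],
    [0,[0,0,0],[0,0,0]],
    [0,[0,0,0],[0,0,0]],
  ],
  force=50,
)

```text
t: 7.92
tool_pos: [0.6047, -0.1588, 0.0388]
tool_rot: [1.733, 2.619, 0.0]
contact_force: [0.1, -1.0, 2.8]
opening: 0.0403
grip_force: 52.1
```

Call:
play_rows(
  series=[
    [0,[0.02,0,-0.1],[0,0,0]],
    [0,[0,0,-0.3],[0,0,0]],
    [0,[0,0,-0.6],[0,0,0]],
    [0,[0,0,-0.8],[0,0,0]],
    [0,[0,0,-0.8],[0,0,0]],
    [0,[0,0,0],[0,0,0]],
  ],
)

```text
t: 8.68
tool_pos: [0.6063, -0.1585, 0.174]
tool_rot: [1.728, 2.613, 0.003]
contact_force: [-0.0, -0.6, -0.6]
opening: 0.0405
grip_force: 51.8
```

```bash
python3 - <<'E'
from h import *
s=cam("side");w=cam("wrist");o=ctrl.get_obs()
u,v=proj(s,o["tool_pos"])[0].astype(int);print(u,v)
cv2.imwrite("pics/l1.png",np.hstack([cv2.resize(s[0][v-45:v+45,u-45:u+45],(400,400),interpolation=2),cv2.resize(w[0],(400,300))[:, :].copy() if 0 else cv2.resize(w[0][0:420,70:490],(400,400))]))
E
```

```text
284 171
```

View pics/l1.png

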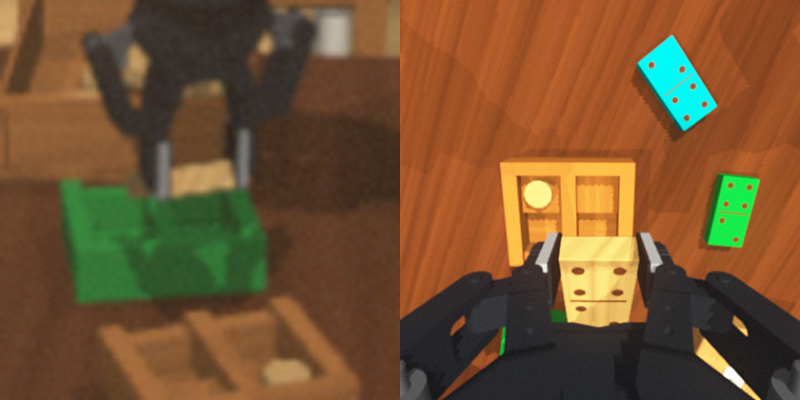

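The left crop shows the domino held between the pads. In the wrist view its end face spans rows 237–263 of the crop and the mid-line is at row 301. I solve for its tilt in the hand from those three rows.

```bash
python3 - <<'E'
from h import *
from scipy.optimize import fsolve
i=imaging.get_image("wrist");im=i["color"]
K=np.array([[i["fx"],0,i["cx"]],[0,i["fy"],i["cy"]],[0,0,1]]);c=(0,K,np.array(i["D"]),np.array(i["hand_eye"]))
g=cv2.cvtColor(im,cv2.COLOR_BGR2GRAY)[:,255:300].astype(float).mean(1);print(np.c_[np.arange(240,335),g[240:335]].round().astype(int).tolist())
rows=np.array([249,276,316])
def P(v):
    x,z,t=v; a=np.array([np.cos(t),0,-np.sin(t)]); n=np.array([-np.sin(t),0,-np.cos(t)])
    b=np.array([x,0,z]); return np.array([b,b+.016*n,b+.016*n-.042*a])
s,inf,ok,_=fsolve(lambda v:proj(c,P(v))[:,1]-rows,[.012,-.004,.45],full_output=1);print(s[:2]*1000,np.degrees(s[2]),ok)
print(proj(c,P(s)))
for r in rows+np.array([[1,0,0],[0,1,0],[0,0,1]]):
  q=fsolve(lambda v:proj(c,P(v))[:,1]-r,s);print(q[:2]*1000,np.degrees(q[2]))
E
```

```text
[[240, 163], [241, 164], [242, 163], [243, 161], [244, 160], [245, 159], [246, 161], [247, 162], [248, 188], [249, 221], [250, 224], [251, 221], [252, 222], [253, 222], [254, 222], [255, 222], [256, 223], [257, 223], [258, 223], [259, 224], [260, 224], [261, 225], [262, 225], [263, 224], [264, 225], [265, 225], [266, 225], [267, 224], [268, 224], [269, 224], [270, 226], [271, 228], [272, 230], [273, 220], [274, 198], [275, 189], [276, 190], [277, 190], [278, 190], [279, 193], [280, 194], [281, 186], [282, 177], [283, 173], [284, 176], [285, 179], [286, 182], [287, 190], [288, 208], [289, 218], [290, 220], [291, 221], [292, 221], [293, 220], [294, 219], [295, 219], [296, 219], [297, 219], [298, 219], [299, 220], [300, 219], [301, 219], [302, 218], [303, 212], [304, 195], [305, 177], [306, 169], [307, 166], [308, 165], [309, 176], [310, 197], [311, 210], [312, 212], [313, 213], [314, 205], [315, 159], [316, 128], [317, 180], [318, 207], [319, 208], [320, 205], [321, 198], [322, 182], [323, 173], [324, 169], [325, 170], [326, 182], [327, 194], [328, 197], [329, 197], [330, 196], [331, 195], [332, 194], [333, 193], [334, 193]]
[ 9.94405742 -5.75930031] 28.369995645860207 1
[[279.49983219 249.        ]
 [279.60796624 276.        ]
 [279.38771251 316.        ]]
[ 7.6667406  -1.94050673] 27.555295029133568
[11.19425604 -8.56029302] 29.56989836931246
[10.35122427 -6.67153245] 27.77374038695842
```

Call:
play_rows(
  series=[
    [0,[0,0,0],[0,0,0.9]],
    [0,[0,0,0],[0,0,0.9]],
    [0,[0,0,0],[0,0,0.87]],
    [0,[0.3,-0.1,0],[0,0,0]],
    [0,[0.7,-0.1,0],[0,0,0]],
    [0,[0.9,-0.1,0],[0,0,0]],
    [0,[0.9,-0.1,0],[0,0,0]],
    [0,[0.9,-0.1,0],[0,0,0]],
  ],
)

```text
t: 9.82
tool_pos: [0.5718, 0.0287, 0.167]
tool_rot: [-2.185, -2.255, 0.002]
contact_force: [1.1, -0.1, -1.1]
opening: 0.0408
grip_force: 51.8
```

Call:
play_rows(
  series=[
    [0,[0.9,-0.1,0],[0,0,0]],
    [0,[0.9,-0.1,0],[0,0,0]],
    [0,[0.9,-0.1,0],[0,0,0]],
    [0,[0.9,-0.1,0],[0,0,0]],
    [0,[0.9,-0.1,0],[0,0,0]],
    [0,[0.8,-0.1,0],[0,0,0]],
    [0,[0.4,0,0],[0,0,0]],
    [0,[0,0,0],[0,0,0]],
  ],
)

```text
t: 10.82
tool_pos: [0.5343, 0.3113, 0.1675]
tool_rot: [-2.185, -2.257, 0.002]
contact_force: [0.1, -0.4, -0.3]
opening: 0.0407
grip_force: 51.8
```

Call:
play_rows(
  series=[
    [0,[0,0,0],[0,-0.65,0]],
    [0,[0,0,0],[0,-0.65,0]],
    [0,[0,0,0],[0,-0.65,0]],
    [0,[0,0,0],[0,-0.65,0]],
    [0,[0,0,0],[0,-0.65,0]],
    [0,[0,0,0],[0,0,0]],
    [0,[0,0,0],[0,0,0]],
  ],
)

```text
t: 11.7
tool_pos: [0.5354, 0.3096, 0.1682]
tool_rot: [1.94, 1.995, -0.447]
contact_force: [0.6, 0.4, 0.0]
opening: 0.0406
grip_force: 51.8
```

```bash
cat > v.py <<'E'
import sys
from h import *
t=cam("top");s=cam("side");o=ctrl.get_obs()
r=R.from_rotvec(o["tool_rot"]).as_matrix();print(o["t"],o["tool_pos"].round(4),r.round(3).tolist())
L=[]
for c,h in((t,60),(s,60)):
    u,v=proj(c,o["tool_pos"]-[0,.03,0])[0].astype(int);print(u,v);L.append(cv2.resize(c[0][max(v-h,0):v+h,max(u-h,0):u+h],(400,400),interpolation=2))
cv2.imwrite(f"pics/{sys.argv[1]}.png",np.hstack(L));cv2.imwrite(f"pics/{sys.argv[1]}_top.png",t[0]);cv2.imwrite(f"pics/{sys.argv[1]}_side.png",s[0])
E
python3 v.py p1
```

```text
11.8 [0.5355 0.3097 0.1688] [[-0.025, 1.0, 0.013], [0.899, 0.028, -0.437], [-0.438, 0.0, -0.899]]
118 240
310 280
```

View pics/p1.png

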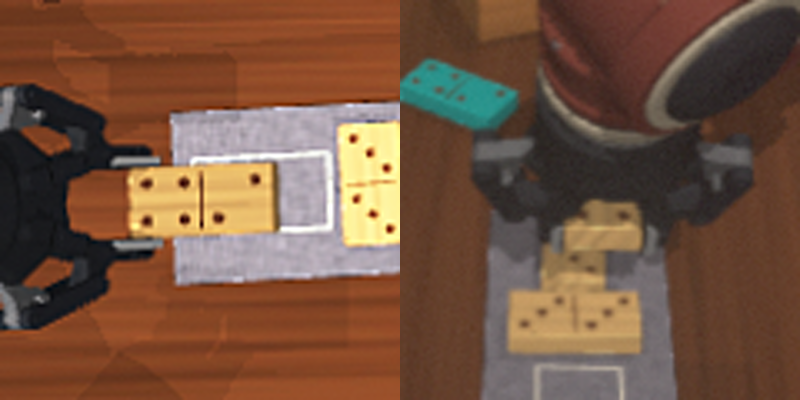

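The left crop (top camera) shows the domino level and square above the outline, but offset to the left by parallax and height. I measure it in the hand.

```bash
cat > m.py <<'E'
import sys
from h import *
c=cam("top");im=cv2.imread(sys.argv[1]);z=float(sys.argv[2]);x0,x1=int(sys.argv[3]),int(sys.argv[4])
hsv=cv2.cvtColor(im,cv2.COLOR_BGR2HSV)
m=((hsv[...,2]>170)&(hsv[...,1]>45)&(hsv[...,0]>14)&(hsv[...,0]<40)).astype(np.uint8);q=np.zeros_like(m);q[200:280,x0:x1]=1
m=cv2.morphologyEx(m*q,cv2.MORPH_CLOSE,np.ones((5,5)))
print(rect(c,m,z),m.sum(),ctrl.get_obs()["tool_pos"].round(4))
E
python3 m.py pics/p1_top.png 0.183 85 150; python3 m.py pics/p1_top.png 0.183 85 155
```

```text
(array([537.24426, 277.60394], dtype=float32), np.float32(41.56665), np.float32(84.1438), np.float32(89.99036)) 902 [0.5355 0.3098 0.1688]
(array([537.24426, 277.60394], dtype=float32), np.float32(41.56665), np.float32(84.1438), np.float32(89.99036)) 902 [0.5355 0.3099 0.1688]
```

Call:
play_rows(
  series=[
    [0,[0.46,0.03,0.73],[0,0,0]],
    [0,[0.46,0.03,0.73],[0,0,0]],
    [0,[0.46,0.03,0.73],[0,0,0]],
    [0,[0,0,0],[0,0,0]],
    [0,[0,0,0],[0,0,0]],
  ],
)

```text
t: 12.52
tool_pos: [0.5403, 0.3249, 0.0415]
tool_rot: [1.938, 1.995, -0.445]
contact_force: [0.6, -0.1, -0.4]
opening: 0.0401
grip_force: 51.8
```

```bash
python3 v.py p2;  python3 m.py pics/p2_top.png 0.054 85 158
```

```text
12.625 [0.5409 0.3255 0.0427] [[-0.024, 1.0, 0.016], [0.899, 0.029, -0.436], [-0.436, 0.004, -0.9]]
129 237
304 335
(array([542.0161 , 291.98938], dtype=float32), np.float32(42.086327), np.float32(81.88441), np.float32(90.20346)) 708 [0.5409 0.3255 0.0426]
```

View pics/p2.png

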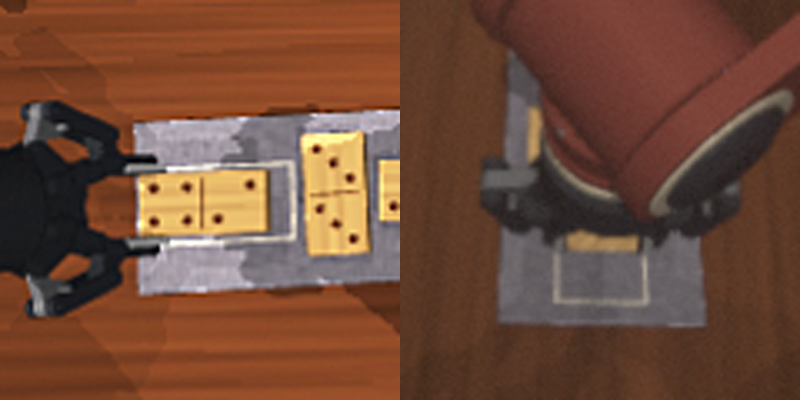

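Call:
play_rows(
  series=[
    [0,[0,-0.02,0],[-0.06,0,-0.11]],
    [0,[0.1,0,0.21],[0,0,0]],
    [0,[0.1,0,0.21],[0,0,0]],
    [0,[0.09,0,0.18],[0,0,0]],
    [0,[0,0,0],[0,0,0]],
    [0,[0,0,0],[0,0,0]],
  ],
)

```text
t: 13.42
tool_pos: [0.5381, 0.3244, 0.0056]
tool_rot: [1.919, 2.011, -0.443]
contact_force: [-0.5, -0.0, -0.8]
opening: 0.0406
grip_force: 51.8
```

Call:
play_rows(
  series=[
    [0,[0.01,0,0.02],[0,0,0]],
    [0,[0,0,0],[0,0,0]],
  ],
)

```text
t: 13.68
tool_pos: [0.5383, 0.3245, 0.0052]
tool_rot: [1.919, 2.01, -0.442]
contact_force: [0.6, 0.2, 1.0]
opening: 0.041
grip_force: 52.3
```

Call:
play_rows(
  series=[
    [0,[0.01,0,0.02],[0,0,0]],
    [0,[0,0,0],[0,0,0]],
  ],
)

```text
t: 13.92
tool_pos: [0.5383, 0.3245, 0.005]
tool_rot: [1.919, 2.01, -0.443]
contact_force: [-2.7, -0.8, 5.3]
opening: 0.0406
grip_force: 54.9
```

```bash
python3 v.py p3;  python3 m.py pics/p3_top.png 0.019 85 158
```

```text
14.025 [0.5383 0.3245 0.005 ] [[-0.041, 0.999, 0.021], [0.898, 0.046, -0.439], [-0.439, 0.001, -0.898]]
134 239
305 347
(array([540.63666, 291.97675], dtype=float32), np.float32(42.083775), np.float32(84.53481), np.float32(93.30178)) 669 [0.5384 0.3245 0.005 ]
```

Call:
play_rows(
  series=[
    [0.55,[0,0,0],[0,0,0]],
    [0.6,[0,0,0],[0,0,0]],
    [0.75,[0,0,0],[0,0,0]],
    [0.75,[0,0,-0.3],[0,0,0]],
    [0.75,[0,0,-0.8],[0,0,0]],
    [0.75,[0,0,-0.9],[0,0,0]],
    [0.75,[0,0,-0.9],[0,0,0]],
    [0.75,[0,0,-0.5],[0,0,0]],
  ],
  force=20,
)

```text
t: 15.08
tool_pos: [0.5355, 0.4012, 0.1613]
tool_rot: [1.919, 2.011, -0.434]
contact_force: [-0.3, -0.4, 0.5]
opening: 0.0642
grip_force: 0.0
```

```bash
python3 v.py p4;  python3 m.py pics/p4_top.png 0.019 85 158; python3 - <<'E'
import cv2,numpy as np
t=cv2.imread("pics/p4_top.png");s=cv2.imread("pics/p4_side.png")
cv2.imwrite("pics/p5.png",np.hstack([cv2.resize(t[195:285,95:235],(440,283),interpolation=2),cv2.resize(s[270:380,260:350],(232,283),interpolation=2)]))
E
```

```text
15.175 [0.5363 0.4017 0.1621] [[-0.04, 0.999, 0.028], [0.9, 0.048, -0.433], [-0.434, 0.008, -0.901]]
73 241
309 319
(array([540.42706, 291.81555], dtype=float32), np.float32(42.575695), np.float32(82.9064), np.float32(91.89165)) 678 [0.5355 0.4004 0.1594]
```

View pics/p5.png

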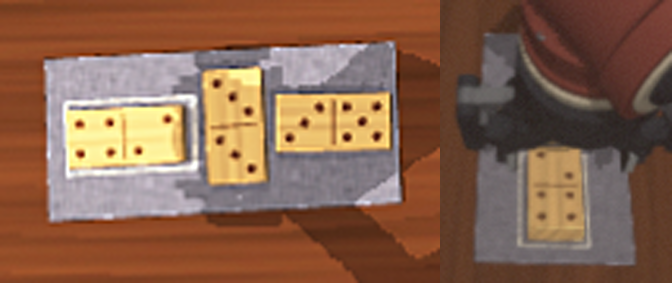

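The final pictures show the domino flat, face up and inside the outline. Its centre measures (540.4, 291.8) mm against (541.3, 291.6) for the outline, at 91.9° against 91.6°. The gripper is clear and the mat tiles have not moved.

Call:
play_rows(
  series=[
    [0.75,[0,0,-0.3],[0,0,0]],
    [0.75,[0,0,0],[0,0,0]],
    [0.75,[0,0,0],[0,0,0]],
  ],
)

```text
t: 15.6
tool_pos: [0.5342, 0.4052, 0.1696]
tool_rot: [1.919, 2.01, -0.444]
contact_force: [1.0, 0.4, -0.0]
opening: 0.064
grip_force: 0.0
```

```bash
python3 -c "
from station import ctrl
print(ctrl.finish_job())"
```

```text
the job is handed in; nothing more can be done
None
```

I tipped the domino, pinched its raised end and laid it face up in the outlined place, measured about 1 mm and 0.3° off the outline, then let go and handed the job in at about 15.6 s; the hand-in gave no verdict.

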